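# Tuck the jar cover under the splash flap and hold it down

### The arm

A 6-joint arm with a two-finger parallel gripper is mounted at the origin on the work surface. World frame = base frame: x ahead of the robot, y to its left, z up, the work surface at z = 0. Lengths are in mm, angles in degrees, forces in N, time in s.
With the tool pointing down it reaches from about 300 to 850 mm from the base axis. Payload 4.2 kg.
Tool frame: the origin (TCP) lies midway between the tips of the shut fingers; the grasp point (between the pads) lies 19 mm behind it (env.grasp_offset is the distance from the TCP to the grasp point, in mm); z points along the fingers, y is the line along which they close (so a half turn about z gives the same grasp; the last joint's range is limited). The gripper opens to 91 mm and grips with 3 to 60 N. Pads are 32 mm wide; open, the fingers measure 118 mm over their backs; the gripper's body (76 mm by 178 mm) begins 60 mm behind the grasp point.
Start: joints at [63.083, 18.312, 89.639, -0, 72.044, -1.146], TCP at [250.008, 517.826, 175.776] pointing down, gripper open.
Joint ranges: [-177.97, 177.97], [-48.28, 115.42], [12.27, 149.76], [-77.06, 257.06], [2.81, 150.46], [-146.56, 146.56]. Speed limits (degrees/s): [147.25, 147.25, 180, 180, 180, 180].

### API

Orientations are given as [roll, pitch, yaw] about the fixed x, y, z axes, in that order (R = Rz(yaw) Ry(pitch) Rx(roll)).
In Python, from workcell import env, optics gives the robot as it stands. The module is installed in compiled form; this text tells all that it offers.
- The arm moves only by the tool send_rows, never from a script. Its argument "targets" is a list that holds one entry, the list of rows, each a list of 7 numbers: the turn, a rotation vector about the world's x, y, z scaled (see below), then the shift along the world's x, y, z scaled (see below), then the closure, from -1 (fully open) to 1 (shut). In form: [[[rx, ry, rz, x, y, z, gripper], ...]]. A call has 1 to 12 rows; each row shifts and turns the commanded pose from where the row before left it; what a row does not reach is not made up. The controller multiplies each number of a shift by 0.2 m and each number of a turn by pi/2 rad. A row lasts 1/10 s, in which the tool goes at most 50 mm and 8.59 degrees, less where a joint would pass 70% of its speed; a pose out of reach is approached as far as the arm can. A call with a number of a shift or a turn outside -1 to 1 is refused whole. A call with a gripper value outside its range is refused whole. The fingers move at their own pace and stop on an object; "grip_force" is the grip in N (left out, the last holds). Time passes only in rows, so rows that do not move let the fingers close. It gives the time, the measured TCP pose, the force, the opening and the grip force at its end, in the units of the state.
- env.state(): the state, without advancing time (a new reading comes with each control period).
- optics.grab_frame(name): name is "scene" or "top"; returns (picture, depth): 400x640x3 uint8, red, green, blue; 400x640 float32, mm along the optical axis (not along the pixel's ray), 0 where there is no reading.
- optics.camera_info(name): a dict with "camera_matrix" (3x3 intrinsics, pixels), "R" (3x3) and "t" (3): a world point X has camera coordinates R X + t. Camera axes: x right, y down, z forward; pixel columns grow to the right and rows downward; lengths in mm; the calibration is good to about 2 mm. A picture is of the moment at which its call begins. camera_info takes no time and is no camera call.
- env.job_done(): hands the job in; it is judged then, once.
Trained networks look in the newest picture that a camera, given by its name, has taken for a name from the list of things; names that differ only in an ending like _2 or _b are one class to them, and where a whole thing is asked for, a point or a joint stands for the part that bears it (a point fixed in the world has none). Each returns a list of dicts, best first, with "conf" (0 to 1); they miss things now and then, are a little off and sometimes report something else, mostly with a low value. They report only what shows in the picture. A call takes as long as a camera call. They do not tell look-alikes from the thing itself.
- optics.silhouettes(camera, name): "mask" (400x640 bool, what is visible of it) and "at" ([column, row] in pixels, amid what is visible of it).
- optics.place_of(camera, name): "at" ([column, row] in pixels: a listed point, or the origin of a listed thing).
The state is a dict: "time_s": time; "qpos": joint angles; "qvel": joint speeds; "effort": joint torques, N m; "ee_pos": TCP position; "ee_rot": TCP orientation; "force": force on the tool from outside, world axes, zero at the start; "torque": the same for the moment, N m; "gripper_width": finger opening in mm; "gripper_force": force on a finger pad.
Only numpy, scipy, OpenCV 4.12 (cv2) and the standard library are available. Lean on these libraries where they do the work, as an engineer would, in place of code of your own. Each camera call takes 0.05 s, during which the arm holds its last target. There are 200 camera calls.

### The job

One pocket of the receiver station holds an open glass jar, the other is closed with a blanking plug. Pick up the steel cover plate, lay it over the open jar and slide its front edge about 25 mm under that pocket's splash flap, square and centred, without lifting either flap, and leave the other glassware where it stands. Finish while still holding the cover: keep it pressed firmly down flat on the station top with the fingers and do not let go.

Things in the scene. Friction and masses are not known exactly. Their poses are not given: they have to be found in the camera images.
- station: Fixed low box, 240 (x) x 320 (y) x 60 mm high, flat black top, white sides. Origin: centre of its underside on the table. Its x points away from the robot (turned up to 0.2 rad), y left, z up. Two round pockets, 50 mm diameter, in its top at x 0, y +80 and -80 mm; beyond each lies a flap. Under each flap 8 mm high rails run along x, 43 to 49 mm beside the pocket's centre line, x 36 to 90.
- jar: Open amber glass jar, 47 mm diameter, sunk in one of the two pockets, left or right, its rim 1 mm below the station top. Fixed. Origin: on its axis, 8 mm above the table (52 mm below the station top). This pocket must be covered. Its axes are parallel to the station's.
- blank: Flat grey blanking plug, 49 mm diameter, that closes the other pocket, 1 mm below the station top. Fixed. Origin: on its axis, 8 mm above the table. Nothing to do there.
- cover: Loose steel plate, 110 (x) x 70 (y) x 4 mm, about 0.2 kg, flat on the table left or right of the station. Origin: centre of its underside; its x points to its front edge, at the start within 0.5 rad of world x. An upright grip rib, 12 mm thick (x), 60 long (y), top 42 mm above the underside, stands across it at x -20 mm: the long part (75 mm from the rib) is the front, the short (35 mm) the rear.
- cover_front (a point): Middle of the cover's front edge, on its underside (cover x +55 mm).
- cover_rib (a point): Point in the cover's grip rib at which to grasp it: cover x -20 mm, 26 mm above the underside.
- flap_left_edge (a point): Point on the station top straight below the flat free edge of the left flap (station x 30, y +80, 60 mm above the table). The flap covers from here 60 mm in station +x. Axes parallel to the station's.
- flap_right_edge (a point): The same for the right flap (station x 30, y -80).
- flap_left (a joint): Hinge (station x 90) of the left (+y) white splash flap, 100 wide (y) x 60 long (x) x 3 mm, 90 g, free to swing up, shut by its weight. 0 = flat, positive = raised, rad. Flat, its underside is 8 mm above the station top, open towards the robot; at its free edge a lip bends up, reaching 10 mm nearer the robot and 16 mm above the top. Behind it a hinge block, 16 mm high, starts at x 94.
- flap_right (a joint): The same for the right (-y) flap.
- dish: Bystander: shallow glass dish, 90 mm diameter, 22 mm high, on the table on the other side of the station from the cover. Origin: centre of its underside.
- vial: Bystander: small glass vial, 22 mm diameter, 42 mm high, standing on the station top near the middle line between the pockets, on the robot's side. Origin: centre of its underside.
- beaker: Bystander: glass beaker, 70 mm diameter, 85 mm high, on the table to the left of the station. Origin: centre of its underside.
- bottle: Bystander: amber bottle, 72 mm diameter, 150 mm high, on the table to the right of the station. Origin: centre of its underside.
There are look-alikes about, which are no part of the job. What is meant by the cover is not blue, and is the larger of those in its own colour.

How it is judged:
By the outcome, as a careful person would: the job done as asked, in the order asked, and still so for the second after the job is handed in, while the arm keeps its last pose, push and grip.
It also fails if it takes over 43 s, if anything falls off the work surface, if the arm or the gripper's body presses on something with over 40 N, if the wrist force passes 120 N, or if a joint passes its speed limit or range.

## Working session

There is one attempt and no reset: what is moved stays moved. The work goes in short steps, Python scripts to look and compute and a tool call to move; the robot and the scene stay as the last step left them, time stands still between calls to the robot, and variables do not carry over. Pictures are saved under pics/ and viewed, at most 10 in all, crops included, and the job is handed in when it is done.

Besides the shell and the picture viewer there is one more tool, called after "Request:" as name(argument=value, ...), one argument or row to a line, values as JSON. send_rows: Moves the arm, as the interface text tells. Its arguments: {"type":"object","properties":{"targets":{"type":"array"},"grip_force":{"type":"number"}},"required":["targets"]}

```bash
mkdir -p pics; cat > h.py <<'E'
import numpy as np, cv2
from workcell import env, optics
def grab(n):
    p,d=optics.grab_frame(n); return p,d
def cam(n):
    c=optics.camera_info(n); return [np.array(c[k],float) for k in("camera_matrix","R","t")]
def deproj(n,uv,d):
    K,R,t=cam(n); uv=np.atleast_2d(uv).astype(float); d=np.atleast_1d(d)
    ray=np.c_[uv,np.ones(len(uv))]@np.linalg.inv(K).T
    return (ray*d[:,None]-t)@R
def onplane(n,uv,z):
    K,R,t=cam(n); ray=np.linalg.inv(K)@np.array([*uv,1.]); o=-R.T@t; v=R.T@ray
    return o+v*(z-o[2])/v[2]
def proj(n,X):
    K,R,t=cam(n); p=(np.atleast_2d(X)@R.T+t)@K.T; return p[:,:2]/p[:,2:]
E
cat > a.py <<'E'
from h import *
np.set_printoptions(precision=1,suppress=True)
for n in("top","scene"):
    p,d=grab(n); cv2.imwrite(f"pics/{n}0.png",p[:,:,::-1]); np.savez(f"{n}0.npz",p=p,d=d)
    K,R,t=cam(n); print(n,K[0,0],-R.T@t,(d==0).mean())
    for nm,z in [("station",0),("cover",0),("cover_front",0),("cover_rib",26),("jar",8),("blank",8),("flap_left_edge",60),("flap_right_edge",60),("vial",60),("dish",0),("beaker",0),("bottle",0)]:
        for r in optics.place_of(n,nm)[:4]:
            print(nm,round(r["conf"],2),np.array(r["at"]),onplane(n,r["at"],z)[:2])
s=env.state(); print(s["time_s"],s["ee_pos"],s["ee_rot"],s["force"],s["gripper_width"],env.grasp_offset)
E
python3 a.py
```

```text
top 388.02641654392556 [307.9  27.2 982.6] 0.00403515625
station 0.75 [307.2 180.2] [591.7  12.8]
cover 0.96 [172.8 314.6] [315.8 393.4]
cover 0.81 [242.7 311.8] [291.9 224.8]
cover 0.75 [193.3 244.7] [476.5 326.2]
cover_front 0.93 [176.2 294.2] [362.5 380.6]
cover_front 0.83 [269.5 313.9] [275.3 161.2]
cover_front 0.68 [180.  231.1] [517.3 356.1]
cover_rib 0.69 [231.8 307.6] [306.4 243.8]
cover_rib 0.64 [190.9 253.7] [451.  326.4]
cover_rib 0.55 [169.6 315.7] [314.4 391.4]
jar 0.5 [340.  178.6] [578.1 -72.2]
flap_left_edge 0.72 [277.5 161.9] [634.6  78.5]
flap_left_edge 0.4 [424.6 114.2] [ 693.5 -313.7]
flap_right_edge 0.89 [341.1 162.6] [604.  -77.5]
flap_right_edge 0.62 [178.1 231. ] [505.5 340.5]
vial 0.39 [306.7 202.5] [518.9  24.6]
dish 0.87 [450.  189.2] [ 500.2 -349.8]
beaker 0.7 [171.1 160.7] [710.7 361. ]
bottle 0.57 [423.7 112.2] [ 724.8 -334.9]
scene 387.7981700772136 [777.6 526.  820.4] 0.003796875
station 0.9 [290.5 240.2] [596.2  17.9]
station 0.35 [285.1 258.6] [630.7  59.6]
cover 0.96 [405.4 322.8] [469.2 329.3]
cover 0.94 [438.7 252.7] [293.3 224.2]
cover 0.6 [391.3 343.2] [521.3 351.2]
cover 0.56 [476.8 317.8] [325.9 394.1]
cover_front 0.93 [424.1 236.8] [295.7 169.9]
cover_front 0.9 [392.5 342.3] [518.  350.9]
cover_front 0.58 [460.2 321.3] [362.8 383.1]
cover_front 0.16 [266.5 205.3] [ 604.7 -114. ]
cover_rib 0.93 [441.5 249.4] [296.9 229.8]
cover_rib 0.86 [414.2 312.1] [448.5 325.3]
cover_rib 0.77 [488.2 314.5] [313.9 404.3]
jar 0.63 [279.9 214.2] [587.3 -63.6]
blank 0.85 [297.9 264.7] [612.4  93.8]
flap_left_edge 0.73 [281.9 257.5] [646.6  87.7]
flap_right_edge 0.95 [266.8 201.2] [611.4 -78.9]
vial 0.52 [283.9 256.4] [641.4  87.2]
vial 0.5 [319.6 216.9] [517.9  28.1]
dish 0.75 [271.5 138.6] [ 485.5 -350.1]
beaker 0.56 [314.7 397.7] [711.8 367.6]
bottle 0.97 [204.1 169.4] [ 711.5 -324. ]
1.3 [250.  517.8 175.8] [180.    0.  154.2] [-0.3  0.2  0.3] 90.87816805947776 18.8
```

View pics/top0.png

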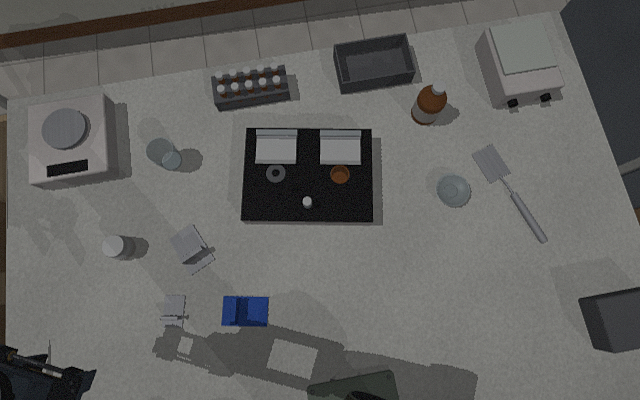

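View pics/scene0.png

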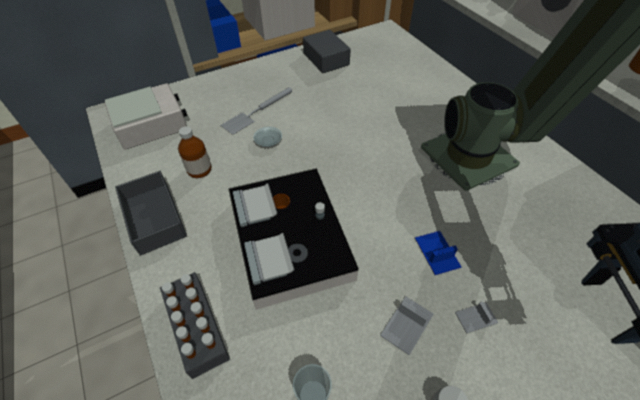

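Candidates for the cover in the top picture are grey large (193,245), grey small (173,314) and blue (245,311). I choose the large grey one at (193,245). The jar (amber) is in the right pocket at (340,174), the blank in the left at (276,173), and the vial at (307,202).

```bash
cat > b.py <<'E'
from h import *
np.set_printoptions(precision=1,suppress=True)
crops=[]
for n,uv in (("top",(193,248)),("scene",(408,320))):
    z=np.load(f"{n}0.npz"); p,d=z["p"],z["d"]
    u,v=uv; crops.append(cv2.resize(p[v-45:v+45,u-45:u+45,::-1],(400,400),interpolation=cv2.INTER_CUBIC))
    vv,uu=np.mgrid[:400,:640]; X=deproj(n,np.c_[uu.ravel(),vv.ravel()],d.ravel()).reshape(400,640,3)
    # station top
    m=(abs(X[...,2]-60)<8)&(p.max(2)<60)&(abs(X[...,0]-600)<180)&(abs(X[...,1]-10)<220)
    print(n,"station z",np.median(X[m][:,2]),m.sum())
    for r in optics.silhouettes(n,"cover")[:4]:
        if np.hypot(*(np.array(r["at"])-uv))<25:
            mm=r["mask"]&(d>0);print("cover mask",r["conf"],mm.sum(),"z pct",np.percentile(X[mm][:,2],[5,25,50,75,95]))
            c=X[mm]; rb=c[c[:,2]>30]; print("rib top pts",len(rb),rb.mean(0),cv2.minAreaRect(rb[:,:2].astype(np.float32)))
            # plate outline on plane z=4
            pl=c[c[:,2]<14]; print("plate rect",cv2.minAreaRect(pl[:,:2].astype(np.float32)))
            np.save(f"cov_{n}.npy",r["mask"])
    for nm in("flap_left","flap_right","jar","blank","station"):
        for r in optics.silhouettes(n,nm)[:1]:
            mm=r["mask"]; c=X[mm&(d>0)]; print(nm,r["conf"],r["at"],np.median(c,0),cv2.minAreaRect(c[:,:2].astype(np.float32)) )
            if nm=="station":
                k=(mm&m).astype(np.uint8); k=cv2.morphologyEx(k,cv2.MORPH_OPEN,np.ones((3,3)))
                ys,xs=np.nonzero(k); P=np.array([onplane(n,q,60)[:2] for q in np.c_[xs,ys]],np.float32); print("  top rect",cv2.minAreaRect(P))
    # floor check
    m0=(abs(X[...,0]-400)<30)&(abs(X[...,1])<60); print("table z",np.median(X[m0][:,2]))
cv2.imwrite("pics/crop.png",np.hstack(crops))
E
python3 b.py
```

```text
top station z 59.85062655244162 8537
cover mask 0.77 1213 z pct [ 1.   2.9  4.3  6.3 41.9]
rib top pts 157 [446.6 322.9  40.5] ((447.04974365234375, 323.5333251953125), (12.717801094055176, 59.99346923828125), 24.541244506835938)
plate rect ((465.30096435546875, 333.5047302246094), (111.93220520019531, 71.45208740234375), 25.236083984375)
flap_left 0.62 [277.2, 150.5] [663.2  78.4  71.4] ((662.7994995117188, 81.22052764892578), (104.32942199707031, 74.3014907836914), 80.50027465820312)
flap_right 0.86 [340.7, 149.9] [632.3 -79.   71.5] ((632.7459106445312, -79.71871948242188), (99.3855209350586, 76.94913482666016), 79.71022033691406)
jar 0.51 [339.3, 176.2] [586.  -71.7  21.7] ((576.195556640625, -68.11430358886719), (42.304046630859375, 43.66220474243164), 78.60113525390625)
blank 0.64 [275.6, 171.4] [606.1  88.2  58.9] ((607.1522216796875, 86.56930541992188), (51.07227325439453, 51.32967758178711), 19.3961238861084)
station 0.89 [307.8, 178.4] [581.3   9.9  60.4] ((591.8026733398438, 13.0621337890625), (340.63922119140625, 243.68203735351562), 78.79318237304688)Traceback (most recent call last):
  File "b.py", line 23, in <module>
    ys,xs=np.nonzero(k); P=np.array([onplane(n,q,60)[:2] for q in np.c_[xs,ys]],np.float32); print("  top rect",cv2.minAreaRect(P))
                                     ~~~~~~~^^^^^^^^
  File "h.py", line 12, in onplane
    K,R,t=cam(n); ray=np.linalg.inv(K)@np.array([*uv,1.]); o=-R.T@t; v=R.T@ray
          ~~~^^^
  File "h.py", line 6, in cam
    c=optics.camera_info(n); return [np.array(c[k],float) for k in("camera_matrix","R","t")]
ValueError: time passes only in moves, steps and waits
```

```bash
sed -i 's/^def cam(n):/from functools import lru_cache\n@lru_cache\ndef cam(n):/' h.py; python3 b.py
```

```text
top station z 59.85062655244162 8537
cover mask 0.77 1213 z pct [ 1.   2.9  4.3  6.3 41.9]
rib top pts 157 [446.6 322.9  40.5] ((447.04974365234375, 323.5333251953125), (12.717801094055176, 59.99346923828125), 24.541244506835938)
plate rect ((465.30096435546875, 333.5047302246094), (111.93220520019531, 71.45208740234375), 25.236083984375)
flap_left 0.62 [277.2, 150.5] [663.2  78.4  71.4] ((662.7994995117188, 81.22052764892578), (104.32942199707031, 74.3014907836914), 80.50027465820312)
flap_right 0.86 [340.7, 149.9] [632.3 -79.   71.5] ((632.7459106445312, -79.71871948242188), (99.3855209350586, 76.94913482666016), 79.71022033691406)
jar 0.51 [339.3, 176.2] [586.  -71.7  21.7] ((576.195556640625, -68.11430358886719), (42.304046630859375, 43.66220474243164), 78.60113525390625)
blank 0.64 [275.6, 171.4] [606.1  88.2  58.9] ((607.1522216796875, 86.56930541992188), (51.07227325439453, 51.32967758178711), 19.3961238861084)
station 0.89 [307.8, 178.4] [581.3   9.9  60.4] ((591.8026733398438, 13.0621337890625), (340.63922119140625, 243.68203735351562), 78.79318237304688)
  top rect ((591.01
[... 488 characters left out ...]
04.6] [636.9 -73.9  71.6] ((633.3848876953125, -83.00533294677734), (115.35780334472656, 76.62255859375), 77.3016357421875)
jar 0.53 [282.9, 201.3] [575.3 -84.3  49.5] ((579.154541015625, -64.90901184082031), (57.75312805175781, 42.737857818603516), 70.33744812011719)
blank 0.63 [298.0, 254.1] [609.7  92.3  59.3] ((608.4878540039062, 91.34423828125), (48.22421646118164, 42.48737716674805), 74.82646942138672)
station 0.63 [290.3, 238.8] [609.6  55.6  60.5] ((584.1787719726562, -14.997299194335938), (379.1637878417969, 260.66375732421875), 79.13067626953125)
  top rect ((596.57080078125, 14.561935424804688), (321.1322021484375, 237.18173217773438), 78.91665649414062)
table z 0.1950810514346938
```

View pics/crop.png

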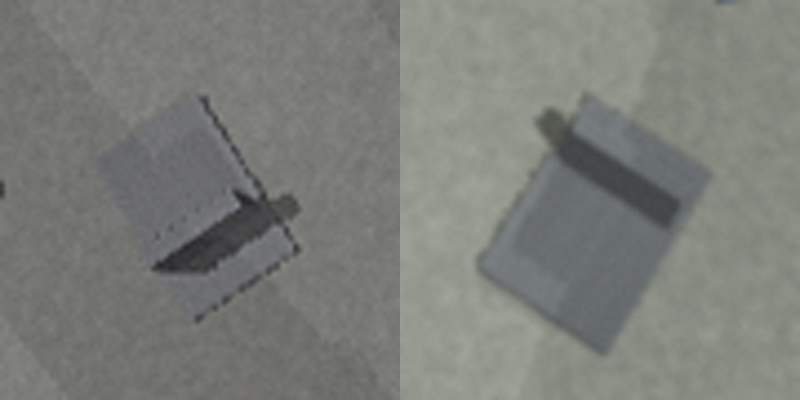

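The crop shows the plain steel plate with its rib, front towards up-left in the top view. It is the larger grey one. The fits agree: cover at (467,332), yaw 24.7°, and station at (594,12.5), yaw -11°. I'll move above the rib.

Request:
send_rows(
  targets=[
    [[0,0,-0.055,0.1244,-0.1212,-0.035,-0.2],[0,0,-0.055,0.1244,-0.1212,-0.035,-0.2],[0,0,-0.055,0.1244,-0.1212,-0.035,-0.2],[0,0,-0.055,0.1244,-0.1212,-0.035,-0.2],[0,0,-0.055,0.1244,-0.1212,-0.035,-0.2],[0,0,-0.055,0.1244,-0.1212,-0.035,-0.2],[0,0,-0.055,0.1244,-0.1212,-0.035,-0.2],[0,0,-0.055,0.1244,-0.1212,-0.035,-0.2],[0,0,0,0,0,0,-0.2],[0,0,0,0,0,0,-0.2]],
  ],
)

```text
time_s: 3.2
ee_pos: [449.2, 323.5, 119.6]
ee_rot: [-180.0, -0.0, 114.6]
force: [-0.1, 0.4, 0.5]
gripper_width: 54.8
gripper_force: 0.0
```

Request:
send_rows(
  targets=[
    [[0,0,0,0,0,-0.12,-0.2],[0,0,0,0,0,-0.12,-0.2],[0,0,0,0,0,-0.1,-0.2],[0,0,0,0,0,0,-0.2]],
  ],
)

```text
time_s: 3.6
ee_pos: [446.4, 323.7, 49.6]
ee_rot: [-179.7, 0.0, 114.7]
force: [0.2, 0.5, 0.3]
gripper_width: 54.7
gripper_force: 0.0
```

```bash
python3 - <<'E'
from h import *
c=[]
for n,(u,v) in(("top",(195,250)),("scene",(412,310))):
    p,d=grab(n); c.append(cv2.resize(p[v-40:v+40,u-40:u+40,::-1],(400,400),interpolation=cv2.INTER_CUBIC))
cv2.imwrite("pics/pre.png",np.hstack(c))
E
```

```text
(no output)
```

View pics/pre.png

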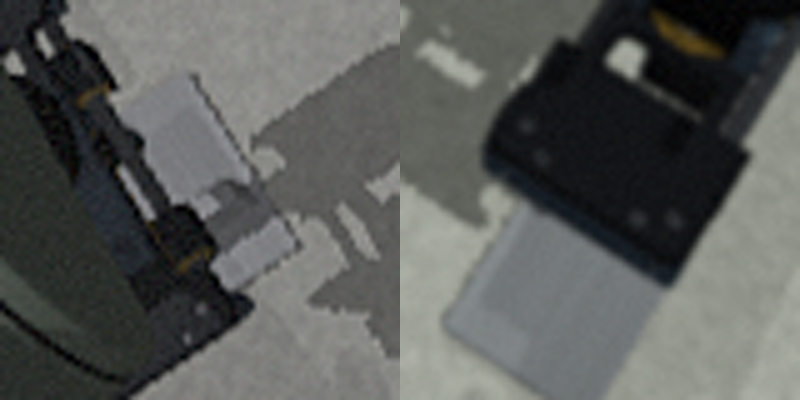

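The picture shows the gripper aligned with the plate and the rib between the fingers, though largely hidden. I'll descend and watch the force.

Request:
send_rows(
  targets=[
    [[0,0,0,0.01,0,-0.08,-0.2],[0,0,0,0,0,-0.08,-0.2],[0,0,0,0,0,-0.045,-0.2],[0,0,0,0,0,0,-0.2],[0,0,0,0,0,0,-0.2]],
  ],
)

```text
time_s: 4.2
ee_pos: [451.6, 324.5, 11.7]
ee_rot: [179.9, -0.0, 114.6]
force: [0.1, 0.5, 0.4]
gripper_width: 54.8
gripper_force: 0.0
```

Request:
send_rows(
  grip_force=45,
  targets=[
    [[0,0,0,-0.01,0,-0.017,-0.2],[0,0,0,0,0,0,-0.2],[0,0,0,0,0,0,1],[0,0,0,0,0,0,1],[0,0,0,0,0,0,1],[0,0,0,0,0,0,1],[0,0,0,0,0,0,1],[0,0,0,0,0,0,1]],
  ],
)

```text
time_s: 5.0
ee_pos: [449.1, 323.9, 7.3]
ee_rot: [180.0, 0.0, 114.6]
force: [0.1, -0.0, 0.5]
gripper_width: 9.6
gripper_force: 0.0
```

Request:
send_rows(
  targets=[
    [[0,0,0,0,0,0,1],[0,0,0,0,0,0,1],[0,0,0,0,0,0,1]],
  ],
)

```text
time_s: 5.3
ee_pos: [449.0, 323.9, 7.4]
ee_rot: [180.0, 0.0, 114.6]
force: [0.3, 0.2, -0.0]
gripper_width: 0.5
gripper_force: 0.0
```

```bash
python3 - <<'E'
from h import *
c=[]
for n,(u,v) in(("top",(195,250)),("scene",(412,310))):
    p,d=grab(n); c.append(cv2.resize(p[v-40:v+40,u-40:u+40,::-1],(400,400),interpolation=cv2.INTER_CUBIC))
cv2.imwrite("pics/gr.png",np.hstack(c)); print(env.state())
E
```

```text
{'time_s': 5.4, 'qpos': array([ 3.46152730e+01,  2.55845365e+01,  1.05459230e+02, -1.60760337e-03,
        4.89499359e+01,  9.98637413e+00]), 'qvel': array([ 0.0407547 ,  0.00776563, -0.06746958, -0.05528189, -0.00664092,
       -0.01334182]), 'effort': array([-2.21371083e-03, -4.25505531e+01, -1.77950656e+01,  6.17979630e-02,
        2.24105897e-02, -2.81806928e-05]), 'ee_pos': array([449.04579675, 323.91655353,   7.38849967]), 'ee_rot': array([1.79993588e+02, 1.02101540e-04, 1.14629955e+02]), 'force': array([-0.33652714, -0.6237869 , -0.18135093]), 'torque': array([-0.05772915,  0.0282015 , -0.02892815]), 'gripper_force': 0.0, 'gripper_width': 0.4677871374011116}
```

View pics/gr.png

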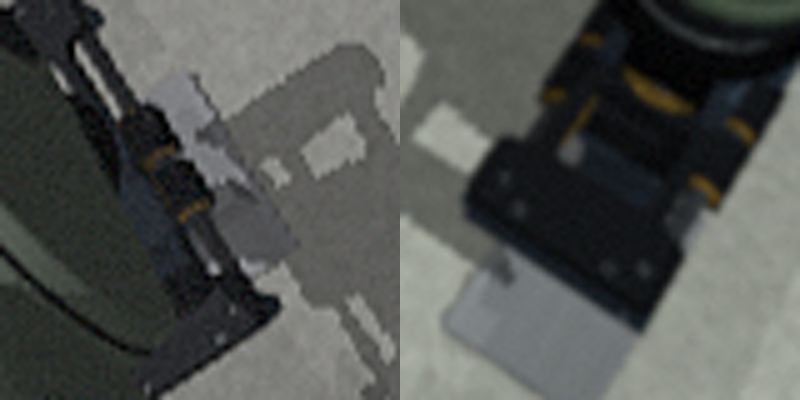

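The fingers closed fully on nothing and the plate has not moved. I'll check from depth where the gripper and the rib really are.

```bash
python3 - <<'E'
from h import *
np.set_printoptions(precision=1,suppress=True)
vv,uu=np.mgrid[:400,:640]
a=np.radians(24.6);R=np.array([[np.cos(a),np.sin(a)],[-np.sin(a),np.cos(a)]])
for n in("top","scene"):
    p,d=grab(n); X=deproj(n,np.c_[uu.ravel(),vv.ravel()],d.ravel()); ok=(d.ravel()>0)
    q=(X[:,:2]-[449,324])@R.T
    s=ok&(abs(q[:,0])<110)&(abs(q[:,1])<70)
    for lo in range(8,170,10):
        k=s&(X[:,2]>=lo)&(X[:,2]<lo+10)
        if k.sum()>3: print(n,lo,k.sum(),"along",np.percentile(q[k,0],[2,50,98]),"across",np.percentile(q[k,1],[2,50,98]))
E
```

```text
top 8 13 along [-13.7  -7.5   1.3] across [-29.6 -23.    0.6]
top 18 16 along [-8.4 -7.4  0.7] across [-29.5 -18.2   2.8]
top 28 16 along [-7.7 -7.2  4.1] across [-29.4 -20.6   0.7]
top 38 22 along [-7.  -2.9  3.6] across [-29.9 -24.8 -17.1]
top 118 7 along [-74.7 -17.9  72.9] across [-37.8 -35.  -20. ]
top 128 42 along [-81.9   2.1  74. ] across [-38.7 -37.5 -23.7]
top 138 241 along [-64.    0.9  66.9] across [-38.5 -31.3 -24.3]
top 148 96 along [-90.6  -8.   81.2] across [-38.3 -30.6   2.3]
top 158 518 along [-90.5 -66.8  85.1] across [-37.6 -22.2  18.3]
top 168 118 along [-88.7 -54.5  76.5] across [-35.2 -20.7  13.3]
scene 38 7 along [-4.3 -2.1 -1.7] across [-29.7 -25.3  16. ]
scene 68 27 along [11.7 12.6 13.9] across [-17.1  -2.4  12.2]
scene 78 31 along [12.2 13.2 14.6] across [-17.1  -1.3  12.9]
scene 88 29 along [13.4 14.3 15.2] across [-17.2  -1.8  12.8]
scene 118 75 along [25.3 27.2 83.3] across [-33.4  -0.2  33.8]
scene 128 127 along [-12.2  27.2  83.5] across [-36.9   1.8  37.4]
scene 138 392 along [-20.8  22.9  49.8] across [-38.3  10.8  37. ]
scene 148 205 along [-15.8  21.6  90. ] across [-37.1   4.2  36.4]
scene 158 992 along [15.2 71.3 91.2] across [-35.6  -0.2  34.6]
scene 168 176 along [13.9 22.3 88.7] across [-27.5   2.2  34. ]
```

```bash
python3 - <<'E'
from h import *
np.set_printoptions(precision=1,suppress=True)
vv,uu=np.mgrid[:400,:640]
a=np.radians(64.2);R=np.array([[np.cos(a),np.sin(a)],[-np.sin(a),np.cos(a)]])
for n in("top","scene"):
    d=np.load(f"{n}0.npz")["d"]; X=deproj(n,np.c_[uu.ravel(),vv.ravel()],d.ravel()); ok=(d.ravel()>0)
    q=(X[:,:2]-[250,517.8])@R.T
    s=ok&(abs(q[:,0])<110)&(abs(q[:,1])<70)
    for lo in range(130,350,10):
        k=s&(X[:,2]>=lo)&(X[:,2]<lo+10)
        if k.sum()>3: print(n,lo,k.sum(),"along",np.percentile(q[k,0],[2,50,98]),"across",np.percentile(q[k,1],[2,50,98]))
p,d=grab("scene"); c=cv2.resize(p[255:375,335:495,::-1],(800,600),interpolation=cv2.INTER_CUBIC); cv2.imwrite("pics/g2.png",c)
X=deproj("scene",np.c_[uu.ravel(),vv.ravel()],d.ravel()).reshape(400,640,3)
print(X[265:345:5,395:450:6,2])
E
```

```text
top 210 45 along [-56.1  44.2  49. ] across [-17.2  -8.1  12.6]
top 220 93 along [-57.6 -53.4  50.4] across [-17.2  -7.1  15.2]
top 230 91 along [-58.4 -56.8  51.5] across [-17.2  -3.9  16.6]
top 240 44 along [-58.9  44.5  54.8] across [-16.9 -13.9  11.9]
top 250 23 along [43.  44.8 53. ] across [-17.3  -4.8   0.3]
top 260 23 along [43.1 44.6 48.8] across [-10.7  -7.   -3.2]
top 270 17 along [44.5 47.5 48.5] across [-13.7 -10.4  -7.8]
top 280 17 along [46.3 47.5 48.2] across [-18.3 -14.3 -10.9]
top 290 124 along [-83.3 -81.7  74.1] across [-37.9 -21.2   4.9]
top 300 433 along [-83.   -0.9  66.1] across [-38.1 -31.1  -7.9]
top 310 289 along [-89.  -18.   60.9] across [-37.9 -30.8  -8.7]
top 320 182 along [-91.1 -45.   43.2] across [-37.4 -24.8  -5.9]
top 330 890 along [-90.3 -64.8  34.4] across [-36.6 -21.6   0.9]
top 340 197 along [-52.2 -40.5  10.5] across [-24.5 -21.6   0.7]
scene 210 55 along [-52.7 -45.2  55.3] across [-19.4 -16.7  13.9]
scene 220 142 along [-53.5 -44.3  56.3] across [-20.  -11.9  14.2]
scene 230 141 along [-53.2 -44.8  57.2] across [-20.1 -14.6  11.5]
scene 240 
[... 1032 characters left out ...]
218. ]
 [  1.5 140.7 168.2 150.  164.8 157.  170.7 187.6 145.6   0.7]
 [ -0.9 167.3 126.9 141.9 146.3 160.6 167.4 139.8 148.8  -1.1]
 [166.1 165.    3.4 122.  136.4 148.2 167.  147.7   0.7  -2.5]
 [164.4 165.7 165.9  77.9  96.5 166.7 141.7 146.4  -1.   -0.5]
 [168.8 167.5 164.8 166.7  70.4 165.2 141.3  -1.3   0.5  -2. ]
 [162.8 168.4 163.9 167.4 166.5 139.    5.2  -0.4   1.2   1.1]
 [125.2 157.2 166.1 164.8 166.1 165.9  -0.1   0.6   0.4   0.2]
 [  1.4   2.2 150.8 165.8 167.2 164.6  -1.    0.2  -2.1  -2.6]
 [  2.9   1.5   6.1 131.7 164.5   1.4   0.1  -1.1   0.7   1.7]
 [  2.5   3.7   7.4   5.  129.5  -2.2   0.4   0.4  -1.5  -1.6]
 [  3.4   4.8   3.6   6.1   0.5  -1.9   0.2  -2.2   1.5  -0.8]]
```

View pics/g2.png

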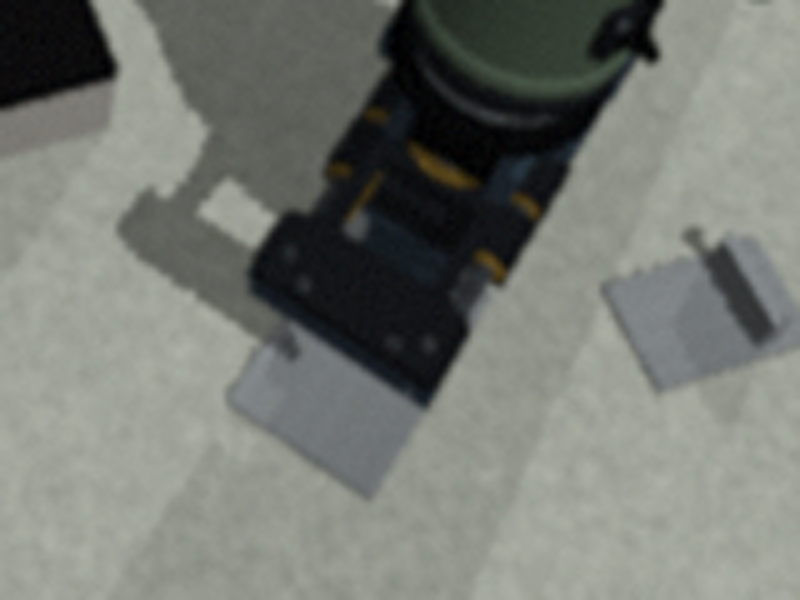

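At the start the fingertips showed at about 212 mm, while the TCP read 175.8. The real tips are therefore about 36 mm above the reported TCP, and the fingers shut just above the rib. Horizontal position is right. I'll refine the offset from the data, then open and descend further, guarded by touch.

```bash
python3 - <<'E'
from h import *
vv,uu=np.mgrid[:400,:640]
a=np.radians(64.2);R=np.array([[np.cos(a),np.sin(a)],[-np.sin(a),np.cos(a)]])
for n in("top","scene"):
    d=np.load(f"{n}0.npz")["d"]; X=deproj(n,np.c_[uu.ravel(),vv.ravel()],d.ravel())
    q=(X[:,:2]-[250,517.8])@R.T
    k=(d.ravel()>0)&(abs(q[:,0])<65)&(abs(q[:,1])<22)&(X[:,2]>100)
    print(n,np.sort(X[k,2])[:30:3].round(1))
E
```

```text
top [212.2 213.6 214.9 215.6 215.7 215.9 216.5 217.1 217.5 217.9]
scene [212.4 213.6 214.6 214.6 215.  215.5 215.7 216.2 216.7 216.8]
```

Request:
send_rows(
  targets=[
    [[0,0,0,0,0,0.04,-0.2],[0,0,0,0,0,0,-0.2],[0,0,0,0,0,0,-0.2],[0,0,0,0,0,0,-0.2],[0,0,0,0,0,0,-0.2],[0,0,0,0,0,0,-0.2],[0,0,0,0,0,0,-0.2],[0,0,0,0,0,0,-0.2],[0,0,0,0,0,0,-0.2]],
  ],
)

```text
time_s: 6.45
ee_pos: [449.0, 323.9, 15.3]
ee_rot: [-180.0, 0.0, 114.6]
force: [0.0, -0.6, 0.2]
gripper_width: 54.6
gripper_force: 0.0
```

Request:
send_rows(
  targets=[
    [[0,0,0,0,0,-0.06,-0.2],[0,0,0,0,0,-0.06,-0.2],[0,0,0,0,0,-0.05,-0.2],[0,0,0,0,0,0,-0.2],[0,0,0,0,0,0,-0.2],[0,0,0,0,0,0,-0.2]],
  ],
)

```text
time_s: 7.05
ee_pos: [449.3, 324.1, -18.5]
ee_rot: [180.0, -0.0, 114.6]
force: [0.6, -0.3, 0.8]
gripper_width: 54.5
gripper_force: 0.0
```

Request:
send_rows(
  targets=[
    [[0,0,0,0,0,-0.02,-0.2],[0,0,0,0,0,-0.02,-0.2],[0,0,0,0,0,-0.01,-0.2],[0,0,0,0,0,0,-0.2],[0,0,0,0,0,0,-0.2]],
  ],
)

```text
time_s: 7.55
ee_pos: [449.1, 323.9, -28.7]
ee_rot: [180.0, -0.0, 114.6]
force: [0.5, 0.4, -0.5]
gripper_width: 55.0
gripper_force: 0.0
```

Touch probing for the plate top.

Request:
send_rows(
  targets=[
    [[0,0,0,0,0,-0.01,-0.2],[0,0,0,0,0,0,-0.2]],
  ],
)

```text
time_s: 7.75
ee_pos: [448.9, 323.8, -30.8]
ee_rot: [-180.0, 0.0, 114.6]
force: [0.6, -1.1, 1.0]
gripper_width: 55.0
gripper_force: 0.0
```

Request:
send_rows(
  targets=[
    [[0,0,0,0,0,-0.01,-0.2],[0,0,0,0,0,0,-0.2]],
  ],
)

```text
time_s: 7.95
ee_pos: [448.9, 323.8, -32.9]
ee_rot: [-180.0, 0.0, 114.6]
force: [0.1, -0.2, -0.1]
gripper_width: 55.0
gripper_force: 0.0
```

Request:
send_rows(
  grip_force=50,
  targets=[
    [[0,0,0,0,0,0.01,1],[0,0,0,0,0,0,1],[0,0,0,0,0,0,1],[0,0,0,0,0,0,1],[0,0,0,0,0,0,1],[0,0,0,0,0,0,1],[0,0,0,0,0,0,1],[0,0,0,0,0,0,1]],
  ],
)

```text
time_s: 8.75
ee_pos: [449.1, 323.9, -30.6]
ee_rot: [180.0, 0.0, 114.6]
force: [0.5, -0.0, 0.8]
gripper_width: 11.4
gripper_force: 50.0
```

Gripped at 11.4 mm with 50 N. Lifting.

Request:
send_rows(
  targets=[
    [[0,0,0,0,0,0.08,1],[0,0,0,0,0,0.15,1],[0,0,0,0,0,0.15,1],[0,0,0,0,0,0.15,1],[0,0,0,0,0,0.12,1],[0,0,0,0,0,0,1],[0,0,0,0,0,0,1]],
  ],
)

```text
time_s: 9.45
ee_pos: [448.5, 323.5, 98.6]
ee_rot: [-179.9, 0.0, 114.6]
force: [-1.4, 0.1, -1.8]
gripper_width: 12.0
gripper_force: 50.0
```

Request:
send_rows(
  targets=[
    [[0,0,-0.033,0.0273,-0.1573,0,1],[0,0,-0.033,0.0273,-0.1573,0,1],[0,0,-0.033,0.0273,-0.1573,0,1],[0,0,-0.033,0.0273,-0.1573,0,1],[0,0,-0.033,0.0273,-0.1573,0,1],[0,0,-0.033,0.0273,-0.1573,0,1],[0,0,-0.033,0.0273,-0.1573,0,1],[0,0,-0.033,0.0273,-0.1573,0,1],[0,0,-0.033,0.0273,-0.1573,0,1],[0,0,-0.033,0.0273,-0.1573,0,1],[0,0,-0.033,0.0273,-0.1573,0,1],[0,0,-0.033,0.0273,-0.1573,0,1]],
  ],
)

```text
time_s: 10.65
ee_pos: [512.9, -54.7, 96.9]
ee_rot: [-179.7, 0.0, 78.9]
force: [0.4, -0.1, -2.0]
gripper_width: 11.8
gripper_force: 50.0
```

Request:
send_rows(
  targets=[
    [[0,0,0,0,0,0,1],[0,0,0,0,0,0,1]],
  ],
)

```text
time_s: 10.85
ee_pos: [513.1, -53.8, 97.3]
ee_rot: [-179.8, -0.0, 78.9]
force: [-0.8, -0.3, -3.1]
gripper_width: 12.1
gripper_force: 50.0
```

```bash
python3 - <<'E'
from h import *
for n in("top","scene"):
    p,d=grab(n); np.savez(f"{n}1.npz",p=p,d=d); cv2.imwrite(f"pics/{n}1.png",p[:,:,::-1])
c=np.hstack([cv2.resize(cv2.imread("pics/top1.png")[100:300,200:400],(400,400)),cv2.resize(cv2.imread("pics/scene1.png")[150:350,200:400],(400,400))]);cv2.imwrite("pics/c1.png",c)
E
```

```text
(no output)
```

View pics/c1.png

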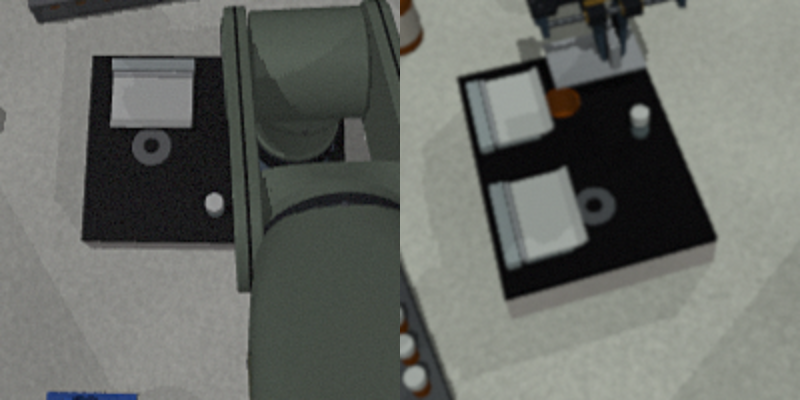

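The cover is held level and clear of everything. The scene camera shows it beside the jar at (565,102) in the crop. I'll refine the station pose with edge fits from the unobstructed pictures and check the plate against it.

```bash
cat > e.py <<'E'
from h import *
np.set_printoptions(precision=1,suppress=True)
vv,uu=np.mgrid[:400,:640]
def plane_all(n,z):
    K,R,t=cam(n); r=np.c_[uu.ravel(),vv.ravel(),np.ones(uu.size)]@np.linalg.inv(K).T@R; o=-R.T@t
    return (o+r*((z-o[2])/r[:,2])[:,None])[:,:2]
C=np.array([594.,12.]);a=np.radians(-11.0);M=np.array([[np.cos(a),np.sin(a)],[-np.sin(a),np.cos(a)]])
def crossing(S,g,ax,lo,hi,olo,ohi,thr,step=4):
    # along each strip of the other axis find the threshold crossing by interpolation
    out=[]
    for o in np.arange(olo,ohi,step):
        k=(abs(S[:,1-ax]-o)<step)&(S[:,ax]>lo)&(S[:,ax]<hi)
        if k.sum()<8: continue
        x=S[k,ax]; v=g[k]; i=np.argsort(x); x=x[i]; v=v[i].astype(float)
        v=np.convolve(np.pad(v,1,mode='edge'),np.ones(3)/3,'valid')
        j=np.nonzero((v[:-1]-thr)*(v[1:]-thr)<0)[0]
        if len(j): out.append((o,x[j].mean()))
    out=np.array(out)
    if len(out)<4: return None
    m=np.median(out[:,1]); out=out[abs(out[:,1]-m)<4]; s=np.polyfit(out[:,0],out[:,1],1)
    return np.round([m,np.degrees(s[0]),np.std(out[:,1]-np.polyval(s,out[:,0])),len(out)],1)
if __name__=="__main__":
  for n in("top","scene"):
    g=np.load(f"{n}0.npz")["p"].max(2).ravel(); S=(plane_all(n,60)-C)@M.T
    blk=np.median(g[(abs(S[:,0]+80)<20)&(abs(S[:,1])<150)]); 
    for nm,ax,lo,hi,ol,oh in(("front x-120",0,-135,-105,-150,150),("left y160",1,145,175,-110,10),("right y-160",1,-175,-145,-110,10),("back x120",0,110,132,-20,20)):
        print(n,nm,crossing(S,g,ax,lo,hi,ol,oh,blk+35))
    F=(plane_all(n,71)-C)@M.T; L=(plane_all(n,76)-C)@M.T
    print(n,"flapR y-30",crossing(F,g,1,-45,-15,45,80,blk+50),"flapR y-130",crossing(F,g,1,-145,-115,45,80,blk+50),"lip x20",crossing(L,g,0,5,32,-120,-40,blk+50))
    print(n,"flapL y130",crossing(F,g,1,115,145,45,80,blk+50),"flapL y30",crossing(F,g,1,15,45,45,80,blk+50),"lip",crossing(L,g,0,5,32,40,120,blk+50))
    print("black",blk)
  z=np.load("scene1.npz"); d=z["d"].ravel(); X=deproj("scene",np.c_[uu.ravel(),vv.ravel()],d)
  s=env.state(); b=np.radians(s["ee_rot"][2]-90); T=(X[:,:2]-s["ee_pos"][:2])@np.array([[np.cos(b),np.sin(b)],[-np.sin(b),np.cos(b)]]).T
  k=(d>0)&(abs(X[:,2]-130)<9)&(T[:,0]>15)&(T[:,0]<90)&(abs(T[:,1])<45)
  A=np.c_[T[k],np.ones(k.sum())]; c,*_=np.linalg.lstsq(A,X[k,2],rcond=None); print("plate",k.sum(),"slope x,y deg",np.degrees(c[:2]),"z at rib",c[2],"x max",np.percentile(T[k,0],[97,99]),"y",np.percentile(T[k,1],[1,3,97,99]),cv2.minAreaRect(T[k].astype(np.float32)))
E
python3 e.py
```

```text
top front x-120 [-123.1    0.1    0.6   74. ]
top left y160 [157.   -0.2   0.6  30. ]
top right y-160 [-162.8    0.5    0.6   30. ]
top back x120 [118.9  -0.5   0.   10. ]
top flapR y-30 [-32.9   0.6   0.    9. ] flapR y-130 [-132.5   -0.6    0.     9. ] lip x20 [17.9 -0.5  0.  19. ]
top flapL y130 [127.    2.6   0.1   9. ] flapL y30 [26.9  1.4  0.   9. ] lip [18.7  0.1  0.8 16. ]
black 25.0
scene front x-120 [-116.6    0.     0.4   73. ]
scene left y160 [164.7  -0.    0.2  30. ]
scene right y-160 [-157.3    0.1    0.6   28. ]
scene back x120 [119.5  -0.7   0.4  10. ]
scene flapR y-30 [-23.1  -0.3   0.3   9. ] flapR y-130 [-132.5    0.5    0.4    9. ] lip x20 [18.3 -2.7  0.7 16. ]
scene flapL y130 [134.6  -1.1   0.3   8. ] flapL y30 [28.  -0.9  0.2  9. ] lip [16.2 -4.4  2.  18. ]
black 12.0
plate 593 slope x,y deg [-0.5 -0. ] z at rib 132.65318043145547 x max [75.2 76.6] y [-34.1 -31.9  35.   36.4] ((45.93489456176758, 0.8013191223144531), (61.84589385986328, 74.28758239746094), 0.039524611085653305)
```

Request:
send_rows(
  targets=[
    [[0,0,0,0.004,0,-0.06,1],[0,0,0,0.004,0,-0.09,1],[0,0,0,0,0,-0.08,1],[0,0,0,0,0,-0.06,1],[0,0,0,0,0,-0.03,1],[0,0,0,0,0,0,1],[0,0,0,0,0,0,1]],
  ],
)

```text
time_s: 11.65
ee_pos: [516.6, -53.5, 35.7]
ee_rot: [179.9, -0.0, 79.0]
force: [0.6, -0.1, -1.8]
gripper_width: 11.8
gripper_force: 50.0
```

```bash
cat > f.py <<'E'
from e import *
import sys
n="scene"; p,d=grab(n); tag=sys.argv[1]; np.savez(f"s{tag}.npz",p=p,d=d)
cv2.imwrite(f"pics/s{tag}.png",cv2.resize(p[150:300,200:400,::-1],(800,600),interpolation=cv2.INTER_CUBIC))
g=p.max(2).ravel(); s=env.state(); print(s["time_s"],s["ee_pos"],s["ee_rot"],s["force"])
zt=s["ee_pos"][2]+30.6+4; dd=d.ravel(); X=deproj(n,np.c_[uu.ravel(),vv.ravel()],dd)
P=(plane_all(n,zt)-C)@M.T; t=M@(s["ee_pos"][:2]-C); print("rib in C frame",t,"bottom z",zt-4)
# plate edges by brightness against black top
print("plate y+",crossing(P,g,1,t[1]+22,t[1]+48,t[0]+15,t[0]+60,55),"y-",crossing(P,g,1,t[1]-48,t[1]-22,t[0]+15,t[0]+60,55),"front",crossing(P,g,0,t[0]+62,t[0]+90,t[1]-28,t[1]+28,55))
S=(plane_all(n,60)-C)@M.T
for nm,ax,lo,hi,ol,oh in(("left",1,145,175,-110,10),("right",1,-175,-145,-110,10),("back",0,110,132,-20,20),("front",0,-135,-105,-20,150)):
    print(nm,crossing(S,g,ax,lo,hi,ol,oh,47))
D=(X[:,:2]-C)@M.T
k=(dd>0)&(abs(X[:,2]-zt)<6)&(abs(D[:,0]-t[0]-38)<16)&(abs(D[:,1]-t[1])<28)
c,*_=np.linalg.lstsq(np.c_[D[k]-t,np.ones(k.sum())],X[k,2],rcond=None); print("plate top",k.sum(),np.degrees(c[:2]),X[k,2].mean())
for y in(80,-80):
    k=(dd>0)&(abs(D[:,0]-65)<15)&(abs(D[:,1]-y)<40); print("flap",y,"z",np.median(X[k,2]),np.degrees(np.polyfit(D[k,0],X[k,2],1)[0]))
E
python3 f.py a
```

```text
11.7 [516.8 -53.6  36. ] [179.9  -0.   79. ] [-0.4  0.2 -1. ]
rib in C frame [-63.2 -79.1] bottom z 66.56057417545473
plate y+ [-39.   -0.6   0.3  12. ] y- [-113.7   -3.7    0.5   11. ] front [16.1 -2.5  0.7  6. ]
left [164.4  -0.1   0.3  28. ]
right [-160.2    0.9    0.4   13. ]
back [119.4  -0.4   0.4  10. ]
front [-116.5    0.     0.4   43. ]
plate top 211 [ 0.2 -0.6] 70.57758181540049
flap 80 z 71.22990132207397 0.41182573770285685
flap -80 z 71.41773101009167 -0.9974620834556668
```

View pics/sa.png

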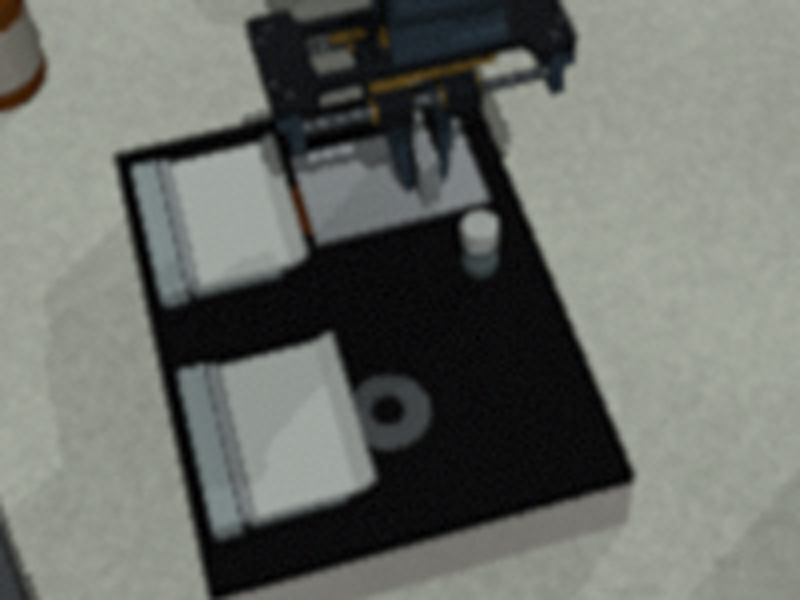

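The plate sits level just behind the right flap's lip, with the amber slit of the jar between them at (300,215). It is about 1 mm left of centre. I'll lower it to contact.

Request:
send_rows(
  targets=[
    [[0,0,0,-0.001,-0.005,-0.015,1],[0,0,0,0,0,-0.01,1],[0,0,0,0,0,-0.005,1],[0,0,0,0,0,0,1],[0,0,0,0,0,0,1]],
  ],
)

```text
time_s: 12.2
ee_pos: [516.0, -54.7, 29.4]
ee_rot: [180.0, -0.0, 79.0]
force: [-0.6, -0.4, -3.0]
gripper_width: 11.9
gripper_force: 50.0
```

Request:
send_rows(
  targets=[
    [[0,0,0,0,0,-0.005,1],[0,0,0,0,0,0,1],[0,0,0,0,0,0,1]],
  ],
)

```text
time_s: 12.5
ee_pos: [516.1, -54.7, 29.4]
ee_rot: [180.0, -0.0, 79.0]
force: [-2.3, -0.1, 5.1]
gripper_width: 11.9
gripper_force: 50.0
```

Request:
send_rows(
  targets=[
    [[0,0,0,0.0147,-0.0029,0,1],[0,0,0,0.0147,-0.0029,0,1],[0,0,0,0.0147,-0.0029,0,1],[0,0,0,0.0147,-0.0029,0,1],[0,0,0,0.0147,-0.0029,0,1],[0,0,0,0,0,0,1],[0,0,0,0,0,0,1]],
  ],
)

```text
time_s: 13.2
ee_pos: [530.1, -57.4, 29.3]
ee_rot: [-180.0, -0.0, 79.0]
force: [-3.9, 1.4, 6.2]
gripper_width: 12.1
gripper_force: 50.0
```

```bash
python3 f.py b
```

```text
13.25 [530.2 -57.4  29.3] [-180.   -0.   79.] [-4.2  1.5  5.9]
rib in C frame [-49.4 -80.3] bottom z 59.94934213411086
plate y+ [-40.3  -0.7   0.4  12. ] y- [-115.5   -4.4    0.6   11. ] front None
left [164.4   0.1   0.3  29. ]
right [-160.4   -0.9    0.9   25. ]
back [119.4  -0.4   0.4  10. ]
front [-116.5    0.1    0.4   43. ]
plate top 213 [0.1 0.1] 64.05867919948906
flap 80 z 71.11659951432145 0.7065393411440548
flap -80 z 71.16624461498157 -0.2733822794987729
```

View pics/sb.png

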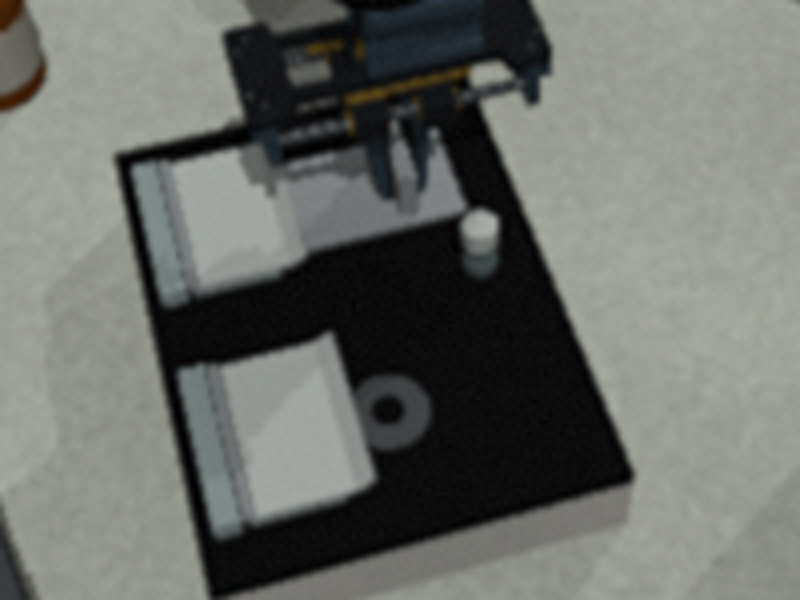

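The plate is flat, its front edge has just entered under the lip at (290,200), and the flap is still shut (z 71). I'll slide the remaining 29.5 mm.

Request:
send_rows(
  targets=[
    [[0,0,0,0.0147,-0.0029,0,1],[0,0,0,0.0147,-0.0029,0,1],[0,0,0,0.0147,-0.0029,0,1],[0,0,0,0.0147,-0.0029,0,1],[0,0,0,0.0147,-0.0029,0,1],[0,0,0,0,0,0,1]],
  ],
)

```text
time_s: 13.85
ee_pos: [544.9, -60.3, 29.4]
ee_rot: [-180.0, -0.0, 79.0]
force: [-3.4, 0.5, 6.3]
gripper_width: 11.5
gripper_force: 50.0
```

Request:
send_rows(
  targets=[
    [[0,0,0,0.0147,-0.0029,0,1],[0,0,0,0.0147,-0.0029,0,1],[0,0,0,0.0147,-0.0029,0,1],[0,0,0,0.0147,-0.0029,0,1],[0,0,0,0.013,-0.0025,0,1],[0,0,0,0,0,0,1],[0,0,0,0,0,0,1]],
  ],
)

```text
time_s: 14.55
ee_pos: [559.2, -63.1, 29.4]
ee_rot: [-180.0, -0.0, 79.0]
force: [-4.8, 0.6, 5.4]
gripper_width: 11.4
gripper_force: 50.0
```

```bash
python3 f.py c
```

```text
14.6 [559.3 -63.1  29.4] [-180.   -0.   79.] [-3.4  0.2  4.7]
rib in C frame [-19.8 -80.3] bottom z 59.97851719866574
plate y+ [-40.3   5.2   0.9   8. ] y- [-113.9   -6.     0.6    5. ] front None
left [164.4   0.    0.3  29. ]
right [-160.9    0.9    0.8   28. ]
back [119.4  -0.4   0.4  10. ]
front [-116.5    0.     0.4   43. ]
plate top 126 [ 3.8 -0.2] 64.32548715093863
flap 80 z 70.99296293305491 0.11206574723713744
flap -80 z 155.01450608241663 -128.63395806710258
```

Request:
send_rows(
  grip_force=60,
  targets=[
    [[0,0,0,0,0,-0.005,1],[0,0,0,0,0,-0.005,1],[0,0,0,0,0,0,1],[0,0,0,0,0,0,1],[0,0,0,0,0,0,1]],
  ],
)

```text
time_s: 15.1
ee_pos: [559.3, -63.1, 29.4]
ee_rot: [180.0, -0.0, 79.0]
force: [-6.8, 1.1, 17.2]
gripper_width: 11.8
gripper_force: 60.0
```

```bash
python3 f.py d
```

```text
15.15 [559.3 -63.1  29.3] [180.  -0.  79.] [-7.1  1.4 18.2]
rib in C frame [-19.7 -80.3] bottom z 59.936536586372355
plate y+ [-40.3   5.2   0.9   8. ] y- [-114.    -3.8    0.4    5. ] front None
left [164.4   0.1   0.3  29. ]
right [-160.5    1.3    1.2   28. ]
back [119.4  -0.4   0.4  10. ]
front [-116.5    0.     0.4   43. ]
plate top 129 [ 0.9 -0.1] 64.22609781763455
flap 80 z 71.1735178630328 0.20283284128419363
flap -80 z 158.29364042789035 -128.00635089398605
```

View pics/sd.png

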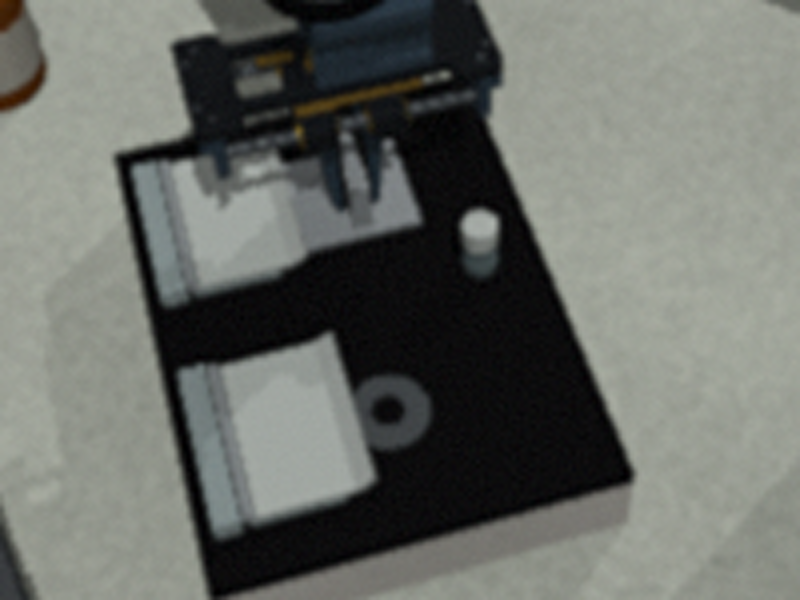

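The right flap lies flat in the same pixels as before, around (240,230). The cover goes squarely under it, and the vial at (480,235) and blank at (390,410) are untouched. The fingers hold the rib at 60 N and press down with 18 N. Handing in.

```bash
python3 -c "
from workcell import env
print(env.job_done())"
```

```text
the job is handed in; nothing more can be done
None
```

The job is handed in: the cover lies flat over the jar in the right pocket, about 25 mm under its flap by the arm's position. Neither flap looked raised, and the arm still grips the rib at 60 N and presses down with about 18 N.

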